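Pin the length stop and lock the ring

TASK

Fix the blue length stop of the cut-off jig at its hole: put the red-headed lock pin down through the hole in its top and, resting the pin lightly on the rail inside, ease the stop along away from the saw kerf until the pin finds the hole in the rail and goes fully home. Then swing the pin's brass ring round the front of the stop and under, until it snaps over the pin's lower end. Do it gently, without forcing the pin or bending the ring, and leave the baluster, the screw jar and the pencil where they are.

Things in the scene. Friction and masses are not known exactly. Their poses are not given: they have to be found in the camera images.
- lock_pin: Steel lock pin, 140-215 g, red head up. Origin on its axis under the shoulder, z up to the head. Below: round shank 10 mm thick, 54 mm long, flat end with a 1.5 mm chamfer. Above: collar 12 mm high, 22 mm across, with an ear 20 mm out to -x; then the red grip, z 11 to 47 mm, 24 mm (x) by 16 mm (y): grip across y, fingertips above z = 14 mm. It starts in the pin block.
- ring_wire: The pin's sprung brass ring: two wires 4 mm thick, 22 mm wide over both (y), joined by a cross wire at the end. Origin on its hinge, along y at x = -16, z = 6 mm of the pin; axes are the pin's when locked. Each wire goes 16 mm to -x, then down (outer leg: x = -16, z = -6 to -46 mm), then in to the cross wire (x = 23, z = -56 mm).
- ring (a joint): Ring angle, rad: 0 = locked (stop; cross wire past the end, outer leg upright 10 mm in front of the length stop); below about 0.07 it springs home over the end; 0.23 = first touch; 1.15-1.5 = open as found, out to the pin's -x side. The hinge stays where left (0.02 N m). Inward push on the outer leg 40 mm below the hinge: 0.5 N swings it, 5-12 N snaps it.
- ring_end (a point): Middle of the ring's cross wire when unstretched. The ring stretches up to 8 mm lengthwise, 6 N per mm; passing the pin's end takes about 2.5 mm.
- pin_tip (a point): Lowest point of the pin's end, on its axis. Home, it stands 14 mm out below the length stop.
- stop_hole (a point): Centre of the hole's mouth in the top of the blue length stop, 84 mm above the bench; z up, y along the rail to the left (towards the saw kerf), -x is the stop's front. The 12 mm hole goes through its top and bottom plates, 6 mm thick each; the pin's shoulder rests on the top plate when home, its ring to -x.
- length_stop: The blue length stop: steel sleeve 44 mm deep (x), 76 mm long (y), 40 mm high, stiff to slide on the rail (3.5 N), with a wood-faced arm out behind (+x). Origin: under the middle of the sleeve; 32 mm free below. The rail's own hole is hidden inside it, 4 to 28 mm from the stop's hole towards -y (away from the kerf), not measured: feel for it with the pin.
- cutoff_jig: Cut-off jig fixed to the bench: board 130 x 310 x 12 mm, fence at the back with a saw kerf near its left end; along the front an aluminium rail, 30 mm wide, z 51 to 77 mm (7 mm under the length stop's top), with 12 mm through holes every 80 mm. Origin on the bench under the middle of the rail, x towards the fence, y left along the rail.
- pin_block: Dark wooden block, 56 x 56 x 62 mm, fixed to the bench left or right of the jig; the pin starts in its 12 mm hole, shoulder on the block's top. Origin: centre of its underside.
- baluster: Square wooden baluster, 14 x 250 x 14 mm, lying on the jig along its fence. Origin: centre of its underside. Leave it there.
- screw_jar: Amber jar with black lid, 62 mm across, 84 mm high, on the other side of the jig from the pin block. Origin: centre of its underside. Leave it there.
- pencil: Red carpenter's pencil, 176 mm long, on the bench to the right behind the jig. Leave it there.
- newel_top (a point): Highest point of an old turned newel with a dark handrail that leans on the bench's front edge, left of the robot's middle: it fills x 0.25 to 0.35, y 0.09 to 0.51 up to z = 0.30 m (it does not move), so carry the gripper over or round it. A model stair stands at the back: nothing free beyond x = 0.64 m, and its right post stands at x 0.70, y -0.28.

How it is judged:
On the way:
1. The pin stands fully home through the stop and the rail, its ring still open (z of lock_pin in the frame of stop_hole between -0.004 and 0.003 m and horizontal distance between lock_pin and stop_hole below 0.003 m and angle between lock_pin's own z axis and vertical below 0.09 rad and value of joint ring above 0.4 rad), for 0.2 s.
At the end, for the whole second after the job is handed in: The pin stands upright fully home in the stop (shoulder within 3 mm of the stop's top, axis within 3 mm of the hole), the ring is snapped past the pin's end (angle under 0.04 rad), and the baluster, jar and pencil lie within 20 mm of where they were (z of lock_pin in the frame of stop_hole between -0.004 and 0.003 m and horizontal distance between lock_pin and stop_hole below 0.003 m and angle between lock_pin's own z axis and vertical below 0.09 rad and value of joint ring below 0.04 rad and linear speed of lock_pin below 0.02 m/s and distance of each of baluster, screw_jar, pencil from where it was at the start of the episode below 0.02 m); the robot touches nothing.
It fails at once if The pin is forced: pressed against the stop, the rail or the jig with more than 45 N (contact force between lock_pin and cutoff_jig above 45 N).
It fails at once if The ring is bent: fingers press it with more than 25 N (contact force between ring_wire and the fingers above 25 N).
It fails at once if The baluster, the jar or the pencil is knocked more than 20 mm from its place (distance of any of baluster, screw_jar, pencil from where it was at the start of the episode above 0.02 m).
It also fails if it takes over 72 s, if anything falls off the work surface, if the arm or the gripper's body presses on something with over 40 N, if the wrist force passes 120 N, or if a joint passes its speed limit or range.

ROBOT

A 6-joint arm with a two-finger parallel gripper is mounted at the origin on a cart in front of the work surface, level with it; the furniture and walls round the work are solid. World frame = base frame: x ahead of the robot, y to its left, z up, the work surface at z = 0. Lengths are in m, angles in rad, forces in N, time in s.
With the tool pointing down it reaches from about 0.35 to 1 m from the base axis. Payload 7.1 kg.
Tool frame: the origin (TCP) lies between the finger pads; the fingertips stand 22 mm ahead of it and the grasp point (between the pads) lies 3 mm ahead of it; z points along the fingers, y is the line along which they close (so a half turn about z gives the same grasp; the last joint's range is limited). The gripper opens to 85 mm and grips with 20 to 120 N. Pads are 22 mm wide; open, the fingers measure 114 mm over their backs; the gripper's body (76 mm by 85 mm) begins 54 mm behind the grasp point. The pads swing forward as they close: fully open they stand 13 mm farther back than shut.
Start: joints at [1.291, 0.423, 1.63, -0, 1.089, -0.019], TCP at [0.161, 0.604, 0.253] pointing down, gripper open.
Joint ranges: [-3, 3], [-0.9, 2.11], [0.09, 2.58], [-1.31, 4.45], [0.11, 2.69], [-2.54, 2.54]. Speed limits (rad/s): [2.39, 2.39, 3.01, 3.14, 3.14, 3.14].

INTERFACE

Orientations are given as a rotation vector (axis times angle).
In Python, from rig import manip gives the robot as it stands. The module is installed in compiled form; this text tells all that it offers. Calls block until the motion is done:
- manip.move_to(position, orientation): joint-space move of the TCP to a pose.
- manip.servo_line(position, orientation=None, rate=0.15): straight line of the TCP; orientation=None keeps the orientation; rate is the mean speed in m/s.
- manip.set_joints(angles): joint-space move.
- manip.command_gripper(opening, f_grip=None): finger opening in m; f_grip is the grip in N (None keeps the last); returns when the fingers have stopped.
- manip.hold(seconds).
- manip.solve_ik(position, orientation): joint angles nearest the present ones, or None.
- manip.camera(name): name is "scene" or "top" or "wrist"; returns a dict with "image" (420x560x3 uint8, red, green, blue), "fx", "fy", "cx", "cy" (pixels), "cam_to_world" (4x4, takes a point from camera to world coordinates); the wrist camera has in their place "mount" (4x4, takes a point from camera to tool coordinates, whose origin is the TCP and whose axes are the flange's). Camera axes: x right, y down, z forward; pixel columns grow to the right and rows downward; lengths in m; the calibration is good to about 2 mm. The wrist camera is an equidistant fisheye: a pixel r from the principal point sees the ray r / f radians off the axis. A picture is of the moment at which its call begins: read the wrist's pose just before it. There is no depth.
A pose or a line that the arm cannot do raises manip.IKError and nothing moves.
- manip.sign_off(): hands the job in; it is judged then, once.
Readings, each from a call of its own:
- manip.get_time(): time.
- manip.get_joint_positions(): joint angles.
- manip.get_joint_vel(): joint speeds.
- manip.get_tau(): joint torques, N m.
- manip.get_position(): TCP position.
- manip.get_ee_rot(): TCP orientation.
- manip.get_contact_force(): force on the tool from outside, world axes, zero at the start.
- manip.get_torque(): the same for the moment, N m.
- manip.get_width(): finger opening in m.
- manip.get_grip_force(): force on a finger pad.
Only numpy, scipy, OpenCV 4.12 (cv2) and the standard library are available. Lean on these libraries where they do the work, as an engineer would, in place of code of your own. Each camera call takes 0.05 s, during which the arm holds its last target. There are 200 camera calls.

## Working session

There is one attempt and no reset: what is moved stays moved. The work goes in short steps, each a Python script; the robot and the scene stay as the last script left them, time stands still between calls to the robot, and variables do not carry over. Pictures are saved under pics/ and viewed, at most 10 in all, crops included, and the job is handed in when it is done.

```bash
mkdir -p pics; python3 - <<'E'
from rig import manip as m
import cv2,numpy as np
for n in("scene","top"):
    c=m.camera(n);cv2.imwrite(f"pics/{n}0.png",cv2.resize(c["image"][:,:,::-1],(784,588)))
    np.savez(f"{n}0.npz",**c)
    print(n,c["fx"],c["cx"],c["cy"],np.round(c["cam_to_world"],3).tolist())
c=m.camera("wrist");np.savez("wrist0.npz",**c);print(c["fx"],c["cx"],np.round(c["mount"],3).tolist())
print(m.get_position(),m.get_ee_rot(),m.get_time(),m.get_contact_force(),m.get_width())
E
```

```text
scene 483.2530803665984 277.5809601831572 211.71387556672167 [[0.856, -0.275, 0.439, -0.111], [-0.518, -0.468, 0.716, -0.897], [0.009, -0.84, -0.543, 0.899], [0.0, 0.0, 0.0, 1.0]]
top 402.77966615234686 282.0345597828934 214.09713592400536 [[-0.004, -0.974, 0.226, 0.167], [-1.0, 0.005, 0.003, 0.039], [-0.004, -0.226, -0.974, 1.547], [0.0, 0.0, 0.0, 1.0]]
325.19226210127806 283.2979097769298 [[-0.0, -0.95, -0.313, 0.08], [1.0, -0.0, -0.0, -0.0], [0.0, -0.313, 0.95, -0.119], [0.0, 0.0, 0.0, 1.0]]
[0.16104375 0.60350923 0.25274072] [-4.08549533e-01 -3.11475010e+00  1.76136599e-03] 0.15 [-0.23303207 -0.36773191  0.37140734] 0.08511867047329195
```

View pics/scene0.png

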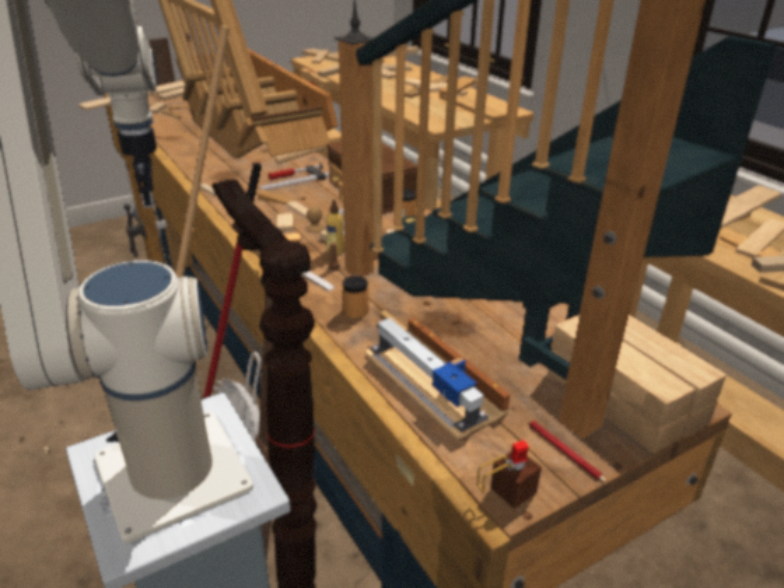

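View pics/top0.png

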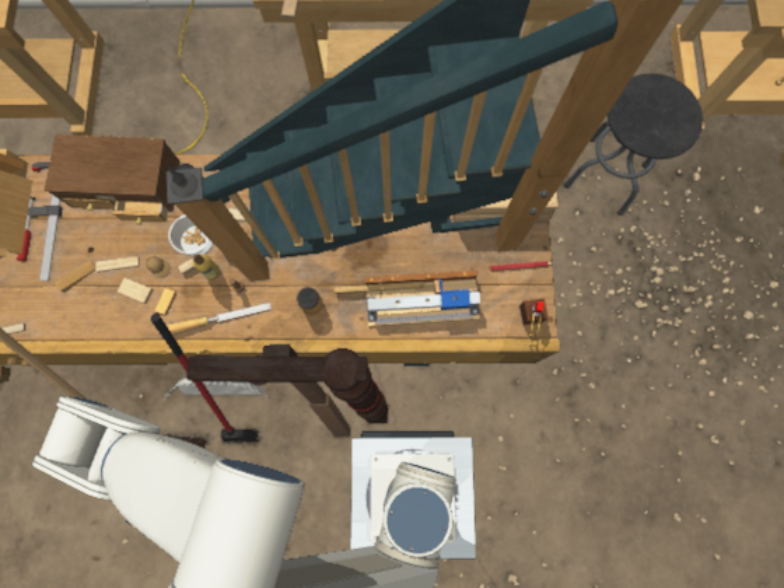

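The scene shows the pin (red head ~(519,450)) in the dark block at right, ring towards the robot, with the blue stop at ~(455,380). In the top view the head is at ~(540,306), the stop at ~(461,299) and the jar at (308,300).

```bash
cat >h.py <<'E'
import numpy as np,cv2
from scipy.spatial.transform import Rotation as R
def ray(c,u,v,T=None):
    if "mount" in c:
        d=np.array([u-c["cx"],v-c["cy"]])/c["fx"];r=np.hypot(*d)
        q=np.array([*(d/max(r,1e-9)*np.sin(r)),np.cos(r)]); M=T@c["mount"]
    else:
        q=np.array([(u-c["cx"])/c["fx"],(v-c["cy"])/c["fy"],1.]); M=c["cam_to_world"]
    return M[:3,3],M[:3,:3]@q
def plane(c,u,v,z,T=None):
    o,d=ray(c,u,v,T);return o+d*(z-o[2])/d[2]
def tri(rs):
    A=0;b=0
    for o,d in rs:
        d=d/np.linalg.norm(d);P=np.eye(3)-np.outer(d,d);A=A+P;b=b+P@o
    return np.linalg.solve(A,b)
def blobs(mask,k=3):
    n,l,s,ce=cv2.connectedComponentsWithStats(mask.astype(np.uint8))
    i=np.argsort(-s[1:,4])[:k]+1
    return [(ce[j],s[j].tolist(),l==j) for j in i]
def red(im):
    h=cv2.cvtColor(im,cv2.COLOR_RGB2HSV);return ((h[...,0]<6)|(h[...,0]>174))&(h[...,1]>190)&(h[...,2]>110)
def blue(im):
    h=cv2.cvtColor(im,cv2.COLOR_RGB2HSV);return (h[...,0]>100)&(h[...,0]<130)&(h[...,1]>130)&(h[...,2]>50)
def pose(m):
    T=np.eye(4);T[:3,:3]=R.from_rotvec(m.get_ee_rot()).as_matrix();T[:3,3]=m.get_position();return T
def down(yaw):  # tool z down, camera on near (-x) side, fingers close along y; yaw about world z
    return (R.from_euler('z',yaw)*R.from_matrix(np.diag([-1.,1,-1]))).as_rotvec()
E
python3 - <<'E'
from h import *
for n in("scene","top"):
    c=dict(np.load(n+"0.npz"))
    for f,z in((red,.1),(blue,.08)):
        for ce,s,_ in blobs(f(c["image"])): print(n,f.__name__,ce.round(1),s,plane(c,*ce,z).round(3))
E
```

```text
scene red [371.1 321.6] [367, 315, 10, 15, 103] [ 0.48  -0.341  0.1  ]
scene red [201.7 123.8] [196, 122, 13, 4, 22] [0.613 0.905 0.1  ]
scene red [193.7 125.3] [193, 125, 2, 2, 3] [0.577 0.906 0.1  ]
scene blue [322.6 271.5] [310, 259, 29, 30, 486] [ 0.503 -0.124  0.08 ]
top red [385.1 218.2] [383, 215, 5, 7, 32] [ 0.485 -0.335  0.1  ]
top blue [324.8 213.4] [315, 207, 21, 14, 231] [ 0.509 -0.116  0.08 ]
top blue [314.  201.5] [314, 200, 1, 4, 4] [ 0.555 -0.077  0.08 ]
```

```bash
python3 - <<'E'
from h import *
from rig import manip as m
m.servo_line([0.161,0.57,0.45],rate=.25)
m.move_to([0.42,0.2,0.45],down(0.2))
print(m.get_time(),m.get_joint_positions())
for n,p in(("stop",[0.50,-0.13,0.26]),("pin",[0.48,-0.335,0.28])):
    m.move_to(p,down(0)); T=pose(m); c=m.camera("wrist")
    np.savez(n+"1.npz",T=T,**c); cv2.imwrite(f"pics/{n}1.png",cv2.resize(c["image"][:,:,::-1],(784,588)))
    print(m.get_time(),m.get_position(),m.get_joint_positions().round(2),m.get_contact_force())
E
```

```text
2.7583 [ 4.19820333e-01 -5.90297251e-03  1.72162228e+00  2.35778546e-04
  1.42625485e+00 -1.35142739e+00]
4.2583 [ 0.5005931  -0.12913178  0.26069453] [-0.28  0.25  1.86  0.    1.02 -1.85] [0.66906777 0.94433366 0.15333571]
5.15 [ 0.48024867 -0.33335225  0.27980397] [-0.63  0.33  1.7   0.    1.11 -2.2 ] [0.71874667 0.2524886  0.40581781]
```

View pics/stop1.png

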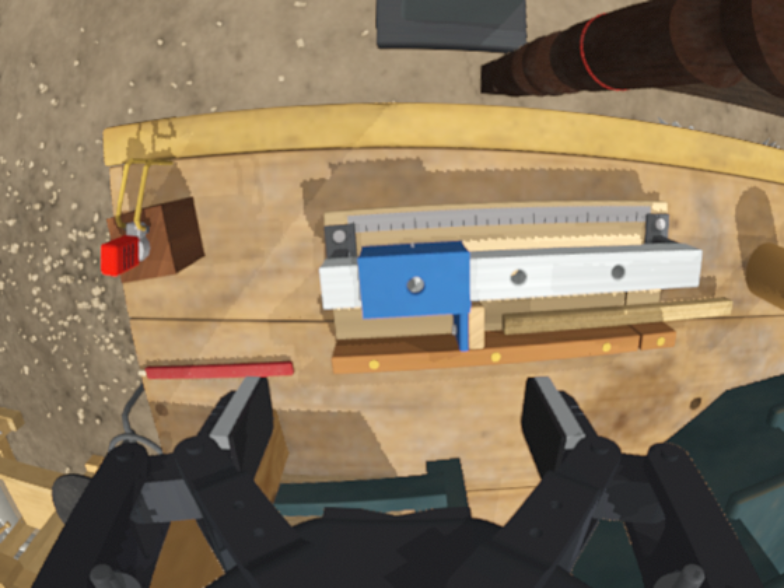

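View pics/pin1.png

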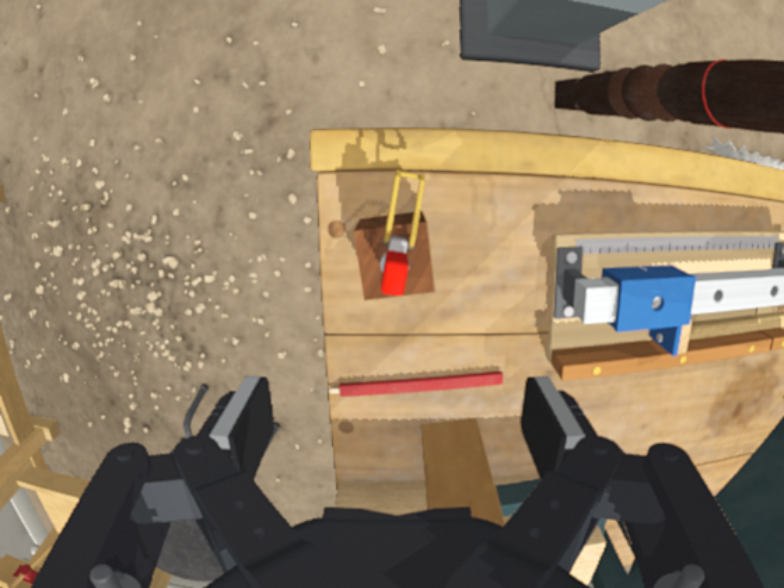

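The stop view shows the stop hole at (416,284) and rail holes at (518,277) and (618,272). The pin view shows the red head at ~(395,272), with the ring's cross wire at ~(411,175) and the pin turned slightly.

```bash
python3 - <<'E'
from h import *
L=lambda n:dict(np.load(n+"1.npz"))
# holes
for n,pts in(("stop",[(416,284,.084),(518,277,.077),(618,272,.077)]),("pin",[(657,303,.084),(718,296,.077),(774,291,.077)])):
    c=L(n);g=cv2.cvtColor(c["image"],cv2.COLOR_RGB2GRAY);P=[]
    for u,v,z in pts:
        u/=1.4;v/=1.4
        a=c["image"][int(v)-9:int(v)+10,int(u)-9:int(u)+10].astype(int)
        w=~blue(a.astype(np.uint8)) if z>.08 else a.sum(2)<0.6*np.median(a.sum(2))
        b=min(blobs(w,4),key=lambda b:np.hypot(*(b[0]-9)))
        uv=b[0]+[int(u)-9,int(v)-9];p=plane(c,*uv,z,c["T"]);P.append(p);print(n,uv.round(1),b[1],p.round(4))
    print(" d",[np.linalg.norm(P[i+1]-P[i]).round(4) for i in(0,1)],"yaw",[np.arctan2(-(P[i+1]-P[i])[0],(P[i+1]-P[i])[1]).round(3) for i in(0,1)])
c=L("pin");rs=[]
for n in("pin","stop"):
    c=L(n);b=max(blobs(red(c["image"])),key=lambda b:0 if b[1][2]>40 else b[1][4]);print(n,b[0],b[1]);rs.append(ray(c,*b[0],c["T"]))
    bx=cv2.boxPoints(cv2.minAreaRect(np.argwhere(b[2])[:,::-1].astype(np.float32)));
    for q in bx:print("  corner",q.round(1),plane(c,*q,.109,c["T"]).round(4))
print("tri",tri(rs))
c=L("pin")
for q in((388,245),(414,247),(398,172),(424,178)):
    q=np.array(q)/1.4
    print(q.round(),[plane(c,*q,z,c["T"]).round(4) for z in(.068,.03)])
im=L("pin")["image"][105:225,235:325,::-1];cv2.imwrite("pics/pc.png",cv2.resize(im,None,fx=5,fy=5,interpolation=2))
E
```

```text
stop [296.4 202.9] [2, 4, 13, 13, 123] [ 0.5106 -0.1169  0.084 ]
stop [370.2 197.7] [4, 5, 11, 10, 70] [ 0.5072 -0.0433  0.077 ]
stop [441.  193.8] [5, 5, 9, 9, 63] [0.5021 0.0356 0.077 ]
 d [np.float64(0.074), np.float64(0.079)] yaw [np.float64(0.047), np.float64(0.065)]
pin [468.6 215.6] [5, 4, 8, 10, 60] [ 0.5102 -0.12    0.084 ]
pin [512.7 210.9] [7, 6, 6, 7, 30] [ 0.5069 -0.0449  0.077 ]
pin [552.6 207.6] [8, 7, 4, 6, 21] [0.5022 0.0342 0.077 ]
 d [np.float64(0.0755), np.float64(0.0792)] yaw [np.float64(0.043), np.float64(0.059)]
pin [281.62054507 195.70230608] [272, 180, 19, 31, 477]
  corner [271. 209.] [ 0.4941 -0.3453  0.109 ]
  corner [276.  179.2] [ 0.4655 -0.3404  0.109 ]
  corner [292.7 181.9] [ 0.4681 -0.3252  0.109 ]
  corner [287.7 211.8] [ 0.4969 -0.3296  0.109 ]
stop [ 84.10507881 182.29422067] [72, 168, 27, 29, 571]
  corner [ 72. 168.] [ 0.4663 -0.3368  0.109 ]
  corner [ 98. 168.] [ 0.4678 -0.3045  0.109 ]
  corner [ 98. 196.] [ 0.4953 -0.309   0.109 ]
  corner [ 72. 196.] [ 0.4948 -0.3423  0.109 ]
tri [ 0.4852484  -0.33532134  0.09301337]
[277. 175.] [array([ 0.4704, -0.3401,  0.068 ]), array([ 0.4785, -0.3408,  0.03  ])]
[296. 176.] [array([ 0.4719, -0.3208,  0.068 ]), array([ 0.4802, -0.3193,  0.03  ])]
[284. 123.] [array([ 0.4164, -0.3327,  0.068 ]), array([ 0.4182, -0.3326,  0.03  ])]
[303. 127.] [array([ 0.4206, -0.314 ,  0.068 ]), array([ 0.423 , -0.3117,  0.03  ])]
```

View pics/pc.png

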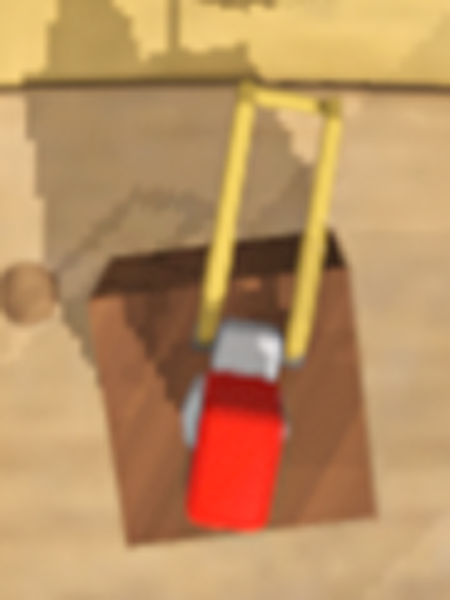

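The crop shows the head's top face and the ring clearly, and the pin's yaw is about -0.16. The rail-hole spacing puts the hidden hole about 5 mm from the stop's hole. Next I grasp the pin.

```bash
python3 - <<'E'
from h import *
from rig import manip as m
yaw=-.16; p=np.array([0.484,-0.3355])+.001*np.array([np.cos(yaw),np.sin(yaw)])
m.command_gripper(0.045)
m.move_to([*p,.17],down(yaw)); m.servo_line([*p,.101],down(yaw),rate=.08)
print(m.get_position(),m.get_contact_force())
m.command_gripper(0.0,f_grip=50)
print(m.get_width(),m.get_grip_force(),m.get_position(),m.get_contact_force())
m.servo_line([*p,.225],rate=.12)
print(m.get_width(),m.get_contact_force())
y=.06
h=np.array([.5105,-.1185]); d=np.array([np.cos(y),np.sin(y)])*.001
m.servo_line([*(h+d),.225],down(y),rate=.15)
m.servo_line([*(h+d),.195],down(y),rate=.1)
m.hold(.2)
T=pose(m);c=m.camera("wrist");np.savez("hov1.npz",T=T,**c)
cv2.imwrite("pics/hov.png",cv2.resize(c["image"][100:300,200:380,::-1],None,fx=3,fy=3,interpolation=2))
print(m.get_time(),m.get_position(),m.get_contact_force(),m.get_width())
c=m.camera("scene");np.savez("hovs1.npz",**c)
E
```

```text
[ 0.48528586 -0.33588749  0.10132384] [-0.0786418  -0.25516528  0.33430251]
0.015182276141118676 49.3060576915741 [ 0.48533964 -0.33580999  0.1016306 ] [0.25579352 1.03586774 5.16176196]
0.015208349854188374 [ 0.0380287   0.5831408  -1.39231865]
11.0083 [ 0.51188182 -0.11854263  0.19561462] [-0.11522256 -0.04975171 -1.21380581] 0.015051128507927338
```

View pics/hov.png

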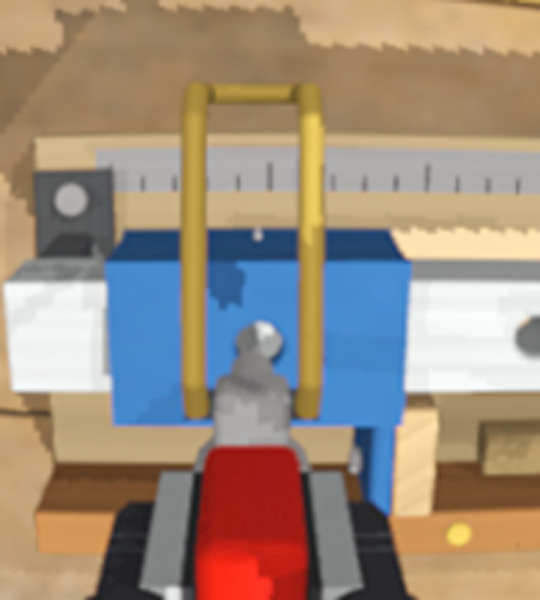

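```bash
cat >>h.py <<'E'
def proj(c,T,P):
    M=np.linalg.inv(T@c["mount"]);q=M[:3,:3]@P+M[:3,3];r=np.hypot(q[0],q[1]);th=np.arctan2(r,q[2])
    return np.array([c["cx"],c["cy"]])+c["fx"]*th*q[:2]/r
E
python3 - <<'E'
from h import *
c=dict(np.load("hov1.npz"));T=c["T"];y=.06
tip=T[:3,3]-np.array([np.cos(y)*.001,np.sin(y)*.001,.195-.102])
print("tip",tip,proj(c,T,tip),"hole",proj(c,T,np.array([.5105,-.1185,.084])), "sh top",proj(c,T,tip+[0,0,.054]))
x0,y0=265,195
im=c["image"][y0:y0+60,x0:x0+50,::-1];cv2.imwrite("pics/hc.png",cv2.resize(im,None,fx=10,fy=10,interpolation=cv2.INTER_CUBIC))
E
```

```text
tip [ 0.51093787 -0.118677    0.10263852] [283.45724819 222.85001351] hole [283.72871939 213.57410705] sh top [283.4546172  257.84736845]
```

View pics/hc.png

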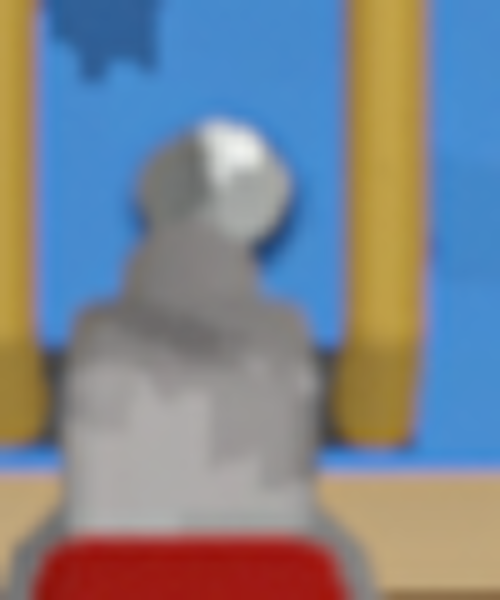

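The close-up shows the shank tip centred at u≈284 and the hole at u≈286.5, so I need to shift about +1.8 mm in y. Then I lower the pin by feel.

```bash
cat >>h.py <<'E'
YAW=.06
def feel(m,p,zmin,step=.001,lim=3.,base=-1.3,rate=.02):
    p=np.array(p,float)
    while p[2]>zmin:
        p[2]-=step; m.servo_line(p,down(YAW),rate=rate)
        f=m.get_contact_force()
        if f[2]-base>lim: break
    return p,f
E
python3 - <<'E'
from h import *
from rig import manip as m
m.servo_line([.5117,-.1167,.195],down(YAW),rate=.05)
m.servo_line([.5117,-.1167,.181],down(YAW),rate=.05)
m.hold(.2);b=m.get_contact_force();print(b,m.get_position())
p,f=feel(m,[.5117,-.1167,.181],.168,base=b[2])
print(p,f,m.get_position(),m.get_time(),m.get_torque())
E
```

```text
[-0.64797304 -0.46093174 -1.5290778 ] [ 0.51182753 -0.11674325  0.18114231]
[ 0.5117 -0.1167  0.17  ] [-1.51384617 -0.26279053  4.52958919] [ 0.51191811 -0.11675098  0.1704787 ] 14.6917 [ 0.07027463  0.26677358 -0.04224203]
```

Contact came with the tip at z≈0.077, so the pin has gone through the stop's top and rests on the rail. Now I ease the stop along -y, holding a light downward force.

```bash
python3 - <<'E'
from h import *
from rig import manip as m
base=-1.5; p=np.array([.5117,-.1167,.170]); s=0; d=np.array([np.sin(YAW),-np.cos(YAW),0]);log=[]
while s<.030:
    p=p+d*.0006; s+=.0006; m.servo_line(p,down(YAW),rate=.015)
    f=m.get_contact_force(); fz=f[2]-base
    if fz<2.0: p[2]-=.0005
    elif fz>6: p[2]-=-.0004
    log.append((round(s*1e3,1),round(p[2],4),f.round(1).tolist()))
    if p[2]<.1668: break
    if np.abs(f[:2]).max()>20 or fz>15: print("high");break
for l in log[::2]+log[-1:]: print(*l)
print(m.get_position(),m.get_contact_force(),m.get_time(),m.get_width())
E
```

```text
high
0.6 0.1704 [-1.5, 1.3, 5.4]
1.8 0.1704 [0.4, 4.5, 3.6]
3.0 0.1704 [0.3, 4.9, 3.8]
4.2 0.1699 [1.8, 3.2, -0.7]
5.4 0.1689 [2.7, 3.3, -0.8]
6.6 0.1679 [2.1, 4.4, -0.3]
7.8 0.1669 [1.4, 4.0, 0.4]
9.0 0.1669 [2.7, 7.8, 1.5]
10.2 0.1669 [2.4, 11.5, 2.5]
11.4 0.1669 [2.4, 14.5, 3.6]
12.6 0.1673 [2.8, 16.7, 2.8]
13.8 0.1668 [3.2, 17.6, 3.5]
15.0 0.1672 [3.6, 20.7, 1.2]
15.0 0.1672 [3.6, 20.7, 1.2]
[ 0.51180562 -0.12826611  0.16670349] [ 3.55031032 20.7364755   1.18896163] 20.9417 0.015029495003213371
```

The pin dropped into the rail hole at s≈4–7 mm and I then overshot. I'm backing off until the side force is gone and then lowering.

```bash
python3 - <<'E'
from h import *
from rig import manip as m
d=np.array([np.sin(YAW),-np.cos(YAW),0]);p=np.array([.5117,-.1167,.1672])+d*.015;s=.015
while s>.005:
    p=p-d*.0008;s-=.0008;m.servo_line(p,down(YAW),rate=.02);f=m.get_contact_force()
    print(round(s*1e3,1),f.round(1),m.get_position().round(4))
    if f[1]<1.5:break
p,f=feel(m,p,.160,lim=4,step=.0007,base=-1.5);print(p,f,m.get_position(),m.get_time())
T=pose(m);c=m.camera("wrist");np.savez("in1.npz",T=T,**c)
cv2.imwrite("pics/in.png",cv2.resize(c["image"][140:280,210:360,::-1],None,fx=4,fy=4,interpolation=2))
E
```

```text
14.2 [ 2.9 19.4  1.5] [ 0.5118 -0.1278  0.1667]
13.4 [ 2.3 16.3  0.3] [ 0.5119 -0.1274  0.1667]
12.6 [ 3.4 14.4  0.4] [ 0.5119 -0.127   0.1667]
11.8 [ 3.5 12.9 -1.8] [ 0.5119 -0.1266  0.1667]
11.0 [ 2.9 11.  -2.9] [ 0.512  -0.1262  0.1667]
10.2 [ 3.8  9.1 -3.5] [ 0.5121 -0.1258  0.1667]
9.4 [ 4.5  5.8 -2.9] [ 0.512  -0.1255  0.1667]
8.6 [ 3.4  3.8 -3.8] [ 0.512  -0.1252  0.1669]
7.8 [ 1.5  2.3 -3. ] [ 0.5119 -0.1247  0.1671]
7.0 [ 0.5  0.3 -1.1] [ 0.5118 -0.1239  0.1672]
[ 0.51211975 -0.1236874   0.1595    ] [-0.46360977 -0.35455464 -0.28741773] [ 0.51208538 -0.12370087  0.159447  ] 26.1917
```

View pics/in.png

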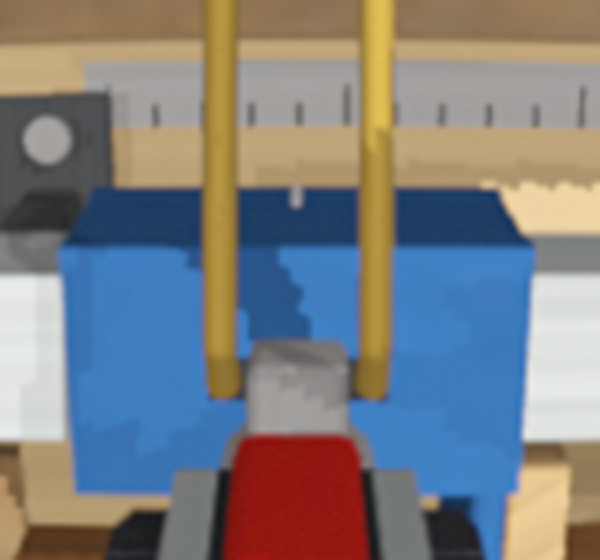

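The pin is in the rail hole and lowering freely. I keep lowering to the shoulder.

```bash
python3 - <<'E'
from h import *
from rig import manip as m
p=np.array([.51212,-.12369,.1595])
while p[2]>.1195:
    p[2]-=.0015 if p[2]>.129 else .0007
    m.servo_line(p,down(YAW),rate=.025);f=m.get_contact_force()
    if f[2]+1.5>6 or np.abs(f[:2]).max()>10: break
    if np.abs(f[:2]).max()>3: # comply sideways
        p[:2]+=np.clip(f[:2],-5,5)*.0001
print(p,f,m.get_position(),m.get_time(),m.get_torque())
E
```

```text
[ 0.51212 -0.12369  0.1231 ] [-1.91163386  0.18302724  6.44702632] [ 0.51222367 -0.12368322  0.12370944] 33.2417 [0.0927228  0.34406694 0.03872386]
```

The pin is home, with the shoulder at the expected height. Now I release, back off, and check that the ring-push path is reachable with the tool tilted forward so its body clears the pin head.

```bash
cat >>h.py <<'E'
PIN=np.array([.5112,-.1237,.084]); B=.8
def tiltR(b=B,flip=True):
    c,s=np.cos(b),np.sin(b);X=np.array([c,0,s]) if flip else np.array([-c,0,-s]);Z=np.array([s,0,-c])
    M=np.stack([X,np.cross(Z,X),Z],1);return (R.from_euler('z',YAW)*R.from_matrix(M)).as_rotvec()
def ringtcp(th,b=B,back=0.):
    """TCP that puts the closed fingertips' face on the ring's outer leg at ring angle th"""
    c,s=np.cos(th),np.sin(th);lz=np.interp(th,[0,1.2],[-.046,-.036]);lx=-.018
    n=np.array([c,-s]);t=np.array([np.cos(b),np.sin(b)])
    q=np.array([lx*c+lz*s,-lx*s+lz*c])-n*(.011*abs(n@t)+back)-.022*np.array([np.sin(b),-np.cos(b)])
    return PIN+R.from_euler('z',YAW).apply([q[0]-.016,0,q[1]+.006])
E
python3 - <<'E'
from h import *
from rig import manip as m
for fl in(True,False):
  for th in(1.75,1.2,.6,0):
    q=m.solve_ik(ringtcp(th),tiltR(flip=fl)); print(fl,th,ringtcp(th).round(3),None if q is None else np.round(q,2))
m.command_gripper(0.04); print(m.get_contact_force(),m.get_position())
m.servo_line([.5122,-.1237,.20],rate=.12)
c=m.camera("wrist");np.savez("rel1.npz",T=pose(m),**c)
cv2.imwrite("pics/rel.png",cv2.resize(c["image"][100:300,190:390,::-1],None,fx=3,fy=3,interpolation=2))
print(m.get_time(),m.get_contact_force())
E
```

```text
True 1.75 [ 0.449 -0.127  0.138] [-0.55  0.44  2.45  2.34  0.61 -1.32]
True 1.2 [ 0.438 -0.128  0.113] [-0.58  0.53  2.47  2.41  0.69 -1.44]
True 0.6 [ 0.44  -0.128  0.083] [-0.57  0.64  2.46  2.49  0.77 -1.54]
True 0 [ 0.454 -0.127  0.059] [-0.54  0.71  2.43  2.54  0.8  -1.57]
False 1.75 [ 0.449 -0.127  0.138] [-0.55  0.44  2.45  2.34  0.61  1.82]
False 1.2 [ 0.438 -0.128  0.113] [-0.58  0.53  2.47  2.41  0.69  1.7 ]
False 0.6 [ 0.44  -0.128  0.083] [-0.57  0.64  2.46  2.49  0.77  1.61]
False 0 [ 0.454 -0.127  0.059] [-0.54  0.71  2.43  2.54  0.8   1.57]
[0.00251707 0.39678797 1.05122154] [ 0.51212456 -0.1237048   0.12303542]
34.4417 [-0.88683487  0.81810403  0.54133684]
```

View pics/rel.png

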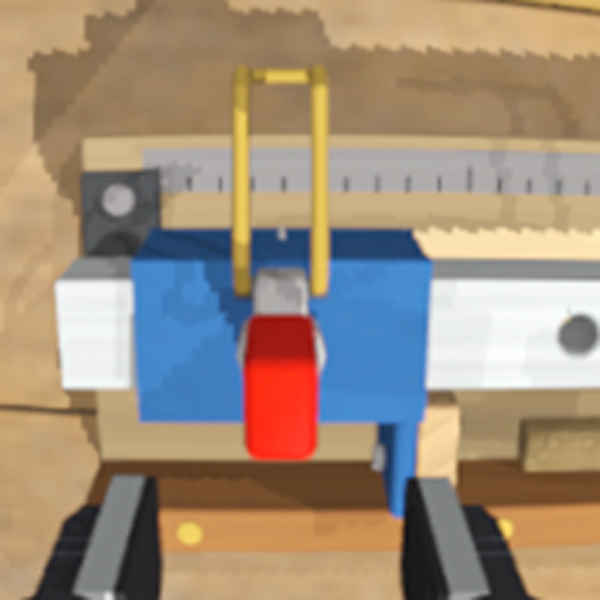

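The pin stands home with its ring open, lying to the front (cross wire at ~(280,75) in the crop). The tilted IK needs a large q4 roll, so I check milder options.

```bash
python3 - <<'E'
from h import *
from rig import manip as m
print(m.get_joint_positions().round(2))
for fl in(True,False):
 for b in(.3,.4,.5,.6):
  print(fl,b,[None if (q:=m.solve_ik(ringtcp(th,b),tiltR(b,fl))) is None else np.round(q,2).tolist() for th in(1.75,.8,0)])
for sg in(1,-1):
  b=.8*sg
  M=R.from_euler('z',YAW)*R.from_euler('x',b)*R.from_matrix(np.diag([-1.,1,-1]))
  z=M.as_matrix()[:,2]; 
  for th in (1.5,0):
   q=m.solve_ik(PIN+[-.045 if th==0 else -.06,0,-.04 if th==0 else .03]-.022*z,M.as_rotvec());print(sg,z.round(2),None if q is None else np.round(q,2).tolist())
E
```

```text
[-0.26  0.35  1.89 -0.    0.9  -1.89]
True 0.3 [[-0.37, 0.32, 2.2, 0.35, 0.37, 0.83], [-0.38, 0.41, 2.24, 0.52, 0.26, 0.64], [-0.37, 0.5, 2.22, 0.69, 0.19, 0.48]]
True 0.4 [[-0.4, 0.32, 2.26, 0.71, 0.27, 0.46], [-0.41, 0.41, 2.29, 1.18, 0.19, -0.04], [-0.4, 0.51, 2.27, 1.6, 0.17, -0.45]]
True 0.5 [[-0.43, 0.32, 2.31, 1.32, 0.24, -0.18], [-0.45, 0.44, 2.34, 1.9, 0.25, -0.8], [-0.43, 0.54, 2.32, 2.19, 0.28, -1.08]]
True 0.6 [[-0.47, 0.34, 2.36, 1.88, 0.31, -0.78], [-0.49, 0.48, 2.39, 2.25, 0.39, -1.19], [-0.47, 0.58, 2.36, 2.41, 0.44, -1.34]]
False 0.3 [[-0.37, 0.32, 2.2, 0.35, 0.37, -2.31], [-0.38, 0.41, 2.24, 0.52, 0.26, -2.5], None]
False 0.4 [None, None, None]
False 0.5 [None, [-0.45, 0.44, 2.34, 1.9, 0.25, 2.34], [-0.43, 0.54, 2.32, 2.19, 0.28, 2.06]]
False 0.6 [[-0.47, 0.34, 2.36, 1.88, 0.31, 2.36], [-0.49, 0.48, 2.39, 2.25, 0.39, 1.95], [-0.47, 0.58, 2.36, 2.41, 0.44, 1.8]]
1 [-0.04  0.72 -0.7 ] None
1 [-0.04  0.72 -0.7 ] None
-1 [ 0.04 -0.72 -0.7 ] [0.18, 0.55, 2.12, -1.07, 0.95, -0.59]
-1 [ 0.04 -0.72 -0.7 ] [0.17, 0.72, 2.08, -1.16, 0.89, -0.45]
```

```bash
python3 - <<'E'
from h import *
from rig import manip as m
s=ringtcp(1.75,back=.02); pre=np.array([.41,-.19,.40])
print(m.solve_ik(pre,tiltR()),s)
m.servo_line([.45,-.19,.44],rate=.25)
m.command_gripper(0.0,f_grip=20)
m.move_to(pre,tiltR())
print(m.get_time(),m.get_joint_positions().round(2),m.get_contact_force())
m.servo_line(s,tiltR(),rate=.15)
m.hold(.1)
print(m.get_time(),m.get_joint_positions().round(2),m.get_position(),m.get_contact_force(),m.get_width())
E
```

```text
[-0.80629749 -0.21487066  2.20489456  0.88500507  0.78418698  0.17094941] [ 0.45250133 -0.12722615  0.15812024]
38.0083 [-0.81 -0.21  2.2   0.88  0.78  0.17] [ 1.09737738  0.4858603  -0.60424578]
39.95 [-0.55  0.37  2.44  2.26  0.56 -1.22] [ 0.45260591 -0.12743464  0.15855622] [-0.39664831  0.58228367 -0.5917598 ] -0.0002886530677056881
```

```bash
python3 - <<'E'
from h import *
from rig import manip as m
b=m.get_contact_force()
for th in np.arange(1.65,.29,-.12):
    m.servo_line(ringtcp(th),tiltR(),rate=.05);f=m.get_contact_force()-b
    print(round(th,2),f.round(1))
    if np.linalg.norm(f)>8: break
print(m.get_time(),m.get_position(),ringtcp(th))
c=m.camera("wrist");np.savez("sw1.npz",T=pose(m),**c)
cv2.imwrite("pics/sw.png",cv2.resize(c["image"][:,:,::-1],(784,588)))
E
```

```text
1.65 [ 0.7 -0.4  1. ]
1.53 [ 0.6 -0.5  0.3]
1.41 [ 0.2 -1.2  0.8]
1.29 [-0.5 -0.4  1.1]
1.17 [ 0.3 -1.   1.4]
1.05 [-0.6 -0.5  0.5]
0.93 [ 0.8 -0.8  0.7]
0.81 [ 1.3 -0.5  1. ]
0.69 [ 0.5 -0.1  1.4]
0.57 [ 0.3 -1.2  0.4]
0.45 [ 0.  -1.6  0.8]
0.33 [ 0.1 -1.4  0.8]
43.5583 [ 0.44411316 -0.12769137  0.07150584] [ 0.44405556 -0.12773351  0.07176481]
```

View pics/sw.png

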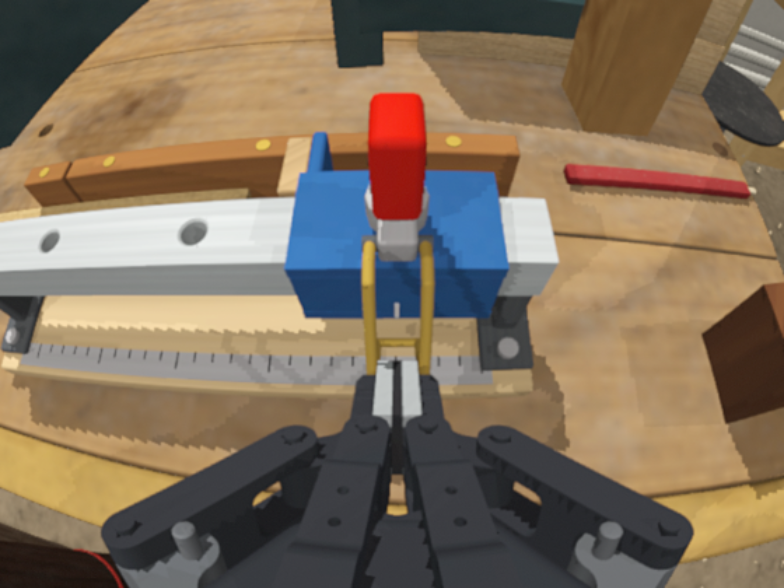

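The view shows the ring hanging down in front of the stop, its wires at (372,370) and (430,370), with the fingertips against it. I carry on gently through the snap.

```bash
python3 - <<'E'
from h import *
from rig import manip as m
b=np.array([-.2,0,0]);pk=0
for th in np.arange(.30,-.13,-.02):
    p=ringtcp(th); m.servo_line(p,tiltR(),rate=.02);f=m.get_contact_force()
    print(round(th,2),f.round(1),m.get_position()[0].round(4))
    n=-f[0]; pk=max(pk,n)
    if n>17 or (pk>4 and n<pk-3 and th<.06): break
print(m.get_time())
E
```

```text
0.3 [-0.3  0.9  1.1] 0.4447
0.28 [-0.4  1.3  0.4] 0.4452
0.26 [-1.1  0.8 -0.1] 0.4457
0.24 [ 0.9  0.9 -0. ] 0.4462
0.22 [-0.5 -0.2  0.9] 0.4467
0.2 [-0.6  0.6  0.5] 0.4473
0.18 [-0.2 -0.6  0.7] 0.4479
0.16 [0.8 0.2 0.8] 0.4484
0.14 [-0.6  0.2 -0. ] 0.449
0.12 [-0.1 -0.7  0.8] 0.4497
0.1 [ 0.1  0.1 -0.1] 0.4503
0.08 [-0.5 -0.6  0.1] 0.451
0.06 [-0.1  0.3 -0.3] 0.4517
0.04 [-0.4  0.1 -0.1] 0.4524
0.02 [0.1 0.1 0.7] 0.4531
-0.0 [-1.  -0.5  0.8] 0.4539
-0.02 [-0.1 -0.   0.3] 0.4546
-0.04 [-0.4 -0.  -0.1] 0.4554
-0.06 [-0.9  0.4  0.1] 0.4561
-0.08 [-3.4  0.   0.8] 0.4568
-0.1 [-3.9  0.5  1.7] 0.4574
-0.12 [-5.2 -0.3  0.5] 0.458
49.1083
```

First touch of the pin end showed at command ≈ -0.07, so the tips sit a few mm back of my model. I push on straight along +x.

```bash
python3 - <<'E'
from h import *
from rig import manip as m
p=ringtcp(-.12);d=R.from_euler('z',YAW).apply([1,0,0]);pk=0
for i in range(18):
    p=p+d*.0008; m.servo_line(p,tiltR(),rate=.02);f=m.get_contact_force();n=-f[0];pk=max(pk,n)
    print(i,f.round(1),m.get_position().round(4))
    if n>17 or (pk>5 and n<pk-4): break
print(m.get_time())
c=m.camera("wrist");np.savez("sn1.npz",T=pose(m),**c)
cv2.imwrite("pics/sn.png",cv2.resize(c["image"][140:320,180:400,::-1],None,fx=3,fy=3,interpolation=2))
E
```

```text
0 [-6.9 -0.7  0.2] [ 0.4583 -0.1264  0.056 ]
1 [-7.5  0.3 -0.7] [ 0.4588 -0.1262  0.0558]
2 [-9.4 -0.7 -1.3] [ 0.4592 -0.1261  0.0556]
3 [-9.1 -0.6 -1.5] [ 0.4598 -0.1259  0.0554]
4 [-10.9  -1.6  -0.4] [ 0.4602 -0.1258  0.0552]
5 [-11.7  -1.3  -1. ] [ 0.4606 -0.1256  0.0551]
6 [-12.9  -0.3  -2. ] [ 0.461  -0.1254  0.0549]
7 [-12.7  -0.7  -0.9] [ 0.4615 -0.1253  0.0547]
8 [-14.6  -0.6  -1.5] [ 0.462  -0.1251  0.0545]
9 [-15.4  -1.   -2.2] [ 0.4624 -0.125   0.0543]
10 [-12.8  -0.6  -7.5] [ 0.4632 -0.125   0.0539]
11 [-14.   -1.9  -8. ] [ 0.4637 -0.1249  0.0537]
12 [-10.3  -0.6  -4.9] [ 0.4661 -0.1253  0.0547]
52.3583
```

The force peaked at 15 N and then dropped with a ~2.4 mm jump forward, which matches a snap from 0.07 rad. I back off and check the ring's position numerically from the brass pixels.

```bash
python3 - <<'E'
from h import *
from rig import manip as m
p=m.get_position();d=R.from_euler('z',YAW).apply([1,0,0])
m.servo_line(p-d*.05+[0,0,.01],tiltR(),rate=.08);m.hold(.2)
T=pose(m);c=m.camera("wrist");np.savez("fin1.npz",T=T,**c);sc=m.camera("scene");np.savez("fins1.npz",**sc)
print(m.get_time(),m.get_contact_force().round(1))
h=cv2.cvtColor(c["image"],cv2.COLOR_RGB2HSV);mk=(h[...,0]>18)&(h[...,0]<30)&(h[...,1]>140)&(h[...,2]>60)
mk[:120]=0;mk[300:]=0
for ce,s,_ in blobs(mk,6): print(ce.round(1),s)
for th in(0,.1,.23):
    o=[]
    for y in(-.009,.009):
        for lx,lz in((-.016,-.006),(-.016,-.046)):
            q=[lx*np.cos(th)+lz*np.sin(th)-.016,y,-lx*np.sin(th)+lz*np.cos(th)+.006]
            o.append(proj(c,T,PIN+R.from_euler('z',YAW).apply(q)).round(1).tolist())
    print(th,o)
print("head",[(b[0].round(1),b[1]) for b in blobs(red(c["image"]),2)],proj(c,T,PIN+[0,0,.047]))
E
```

```text
53.525 [-0.4 -0.3 -0.5]
[302.6 157.1] [297, 120, 11, 77, 491]
[267.  156.9] [263, 120, 10, 77, 489]
[ 23.6 280.9] [0, 273, 54, 16, 135]
[106.1 297.8] [96, 296, 20, 4, 32]
[ 65.2 289.8] [57, 288, 17, 5, 30]
[ 80.4 292.8] [75, 291, 12, 4, 16]
0 [[304.9, 152.6], [300.9, 195.5], [266.3, 152.5], [269.4, 195.5]]
0.1 [[305.1, 151.3], [301.3, 200.9], [266.1, 151.2], [269.1, 200.9]]
0.23 [[305.4, 149.1], [301.8, 207.1], [265.9, 149.0], [268.6, 207.0]]
head [(array([284.9,  59.3]), [267, 20, 37, 82, 2723]), (array([ 87.5, 416.7]), [87, 414, 2, 6, 11])] [285.8886285   28.39241709]
```

The legs end at row 197, against 197 predicted for locked and about 202 or more for 0.1 rad, so the ring is snapped. The robot is clear, so I hand in.

```bash
python3 -c "
from rig import manip as m
print(m.sign_off(),m.get_time())"
```

```text
the job is handed in; nothing more can be done
the job is handed in; nothing more can be done
```

I handed the job in after about 54 s: by force and position readings the pin is fully home through the stop and rail, and by the last camera image its ring is snapped over the lower end; the baluster, jar and pencil were not deliberately touched, though I did not re-measure them, and no verdict came back.

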